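Zero a pen coating gauge, then hold it square on the panel's ring

TASK

Take the flat-sided pen coating gauge out of its stand and zero it on the bare round steel disc: hold it upright with its sprung tip pressed lightly on the middle of the disc for a good second. Then read the tilted coated panel: press the tip gently, with about 3 newtons, inside the ring nearest the panel's small hanging hole, holding the gauge square to the panel's surface, and finish while still holding it there. Leave the disc and everything else on the bench where they stand.

Things in the scene. Friction and masses are not known exactly. Their poses are not given: they have to be found in the camera images.
- gauge: Pen coating gauge, loose, 120 g, tip-down in a white stand. Flat-sided grey body 30 mm (x) by 22 mm (y) from z = 50 to 160 mm, dark screen on its +x face; round steel nose, 14 mm, from z = 0 to 50. Origin: centre of the nose's lower end; z up along the pen. Grip it across y, about 125 mm up. Its shoulder (z = 50) rests on the stand's rim, the nose in its hole: draw it straight up 60 mm or more.
- probe_end (a point): End of the gauge's sprung measuring tip, a 6 mm round-ended steel pin on the pen's axis that stands out 6 mm below the nose when free (so it lies at gauge z = -6 mm). Axes as the gauge's.
- probe (a joint): How far the sprung tip is pushed into the nose, in m: 0 free, 0.006 flush with the nose. Spring: about 1 N to start moving, 4 N when flush (500 N/m), after which the nose itself bears on the surface, rigidly.
- gauge_stand: The gauge's white plastic stand, does not move: foot 80 mm across, tube 40 mm across, rim 66 mm above the bench. Origin: centre of its underside. An identical stand holds the round electrode.
- zero_disc: Bare steel zero disc, round, 60 mm in diameter, 10 mm thick, 220 g, lying loose on the bench. Origin: centre of its underside; z up. (The other steel piece is square.)
- disc_top (a point): Centre of the zero disc's top face.
- panel: White test panel, 102 (x) by 152 (y) by 1.5 mm, clipped on a table locked at a tilt of 11 to 23 degrees. Origin: centre of its underside; z is the normal of the coated face, pointing up; it slopes down towards its -x. Three drawn rings at y = -45, 0, 45 mm; black hanging hole (9 mm) at y = 67. The table's cheeks, 100 mm above the bench, are at y = +-91 to 101; locking knob beyond the -y one.
- target_ring (a point): Centre of the ring nearest the hanging hole (ring 20 mm in inner diameter), on the coated face, about 86 mm above the bench. Axes as the panel's: z is the normal of the face.
- electrode: Bystander: round black electrode, 18 mm across, with a 25 mm collar, loose, standing in a stand like the gauge's; its top is 150 mm above the bench. Origin: its lower end.
- ref_block: Bystander: square steel reference block, 50 x 50 x 12 mm, loose. Origin: centre of its underside.
- vial_a: Bystander: small square glass vial with a stopper, 24 mm wide, 60 mm high, loose. Origin: centre of its underside.
- vial_b: Bystander: a second vial like vial_a.
- beaker: Bystander: glass beaker, 70 mm across, 90 mm high, loose. Origin: centre of its underside.
- flask: Bystander: stoppered volumetric flask, 72 mm across, 205 mm high, loose. Origin: centre of its underside.
- foil_case: Bystander: flat black case of calibration foils, 60 x 100 x 18 mm, loose. Origin: centre of its underside.
Things that resemble listed ones, but are neither listed nor needed, are in the scene too. What is shaped like the gauge but red or turquoise is not meant.

How it is judged:
By the outcome, as a careful person would: the job done as asked, in the order asked, and still so for the second after the job is handed in, while the arm keeps its last pose, push and grip.
It also fails if it takes over 51 s, if anything falls off the work surface, if the arm or the gripper's body presses on something with over 40 N, if the wrist force passes 120 N, or if a joint passes its speed limit or range.

ROBOT

A 7-joint arm with a two-finger parallel gripper is mounted at the origin on the work surface. World frame = base frame: x ahead of the robot, y to its left, z up, the work surface at z = 0. Lengths are in m, angles in rad, forces in N, time in s.
With the tool pointing down it reaches from about 0.425 to 0.925 m from the base axis. Payload 6.8 kg.
Tool frame: the origin (TCP) lies between the finger pads; the fingertips stand r.tcp_to_tips ahead of it and the grasp point (between the pads) is the TCP (r.tcp_to_tips is the distance from the TCP to the fingertips, in m); z points along the fingers, y is the line along which they close (so a half turn about z gives the same grasp; the last joint's range is limited). The gripper opens to 85 mm and grips with 20 to 120 N. Pads are 22 mm wide; open, the fingers measure 114 mm over their backs; the gripper's body (76 mm by 85 mm) begins 54 mm behind the grasp point. The pads swing forward as they close: fully open they stand 13 mm farther back than shut.
Start: joints at [1.213, 0.477, 0.022, 1.555, -0.011, 1.109, -0.083], TCP at [0.167, -0.654, 0.25] pointing down, gripper open.
Joint ranges: [-2.96, 2.96], [-0.34, 2.1], [-1.41, 1.46], [0.24, 2.44], [-1.37, 4.51], [0.17, 1.92], [-2.96, 2.96]. Speed limits (rad/s): [2.39, 2.39, 3.14, 3.14, 3.14, 3.14, 3.14].

INTERFACE

Orientations are given as a rotation vector (axis times angle).
In Python, from bench import r gives the robot as it stands.
- The arm moves only by the tool servo_tool, never from a script. Its argument "commands" is a list of rows, each a list of 2 entries, a list of its own where there are three numbers: the shift along the tool's x, y, z normalised to -1 to 1, where 1 is 250 mm, then the turn, a rotation vector about the tool's x, y, z normalised to -1 to 1, where 1 is 90 degrees. In form: [[[dx, dy, dz], [ax, ay, az]], ...]. A call has 1 to 20 rows; each row is the pose to reach, as a shift and turn from the pose commanded when the call began, along the tool's axes at that moment; what a row does not reach only later rows make up. A row lasts 1/10 s, in which the tool goes at most 50 mm and 8.59 degrees, less where a joint would pass 70% of its speed; a pose out of reach is approached as far as the arm can. A call with a number of a shift or a turn outside -1 to 1 is refused whole. A call with a gripper value outside its range is refused whole. "claw" is the closure, from 0 (fully open) to 1 (shut), set as the call begins (left out, the last holds). The fingers move at their own pace and stop on an object; "squeeze" is the grip in N (left out, the last holds). Time passes only in rows, so rows that repeat a pose let the fingers close. It gives the time, the measured TCP pose, the force, the opening and the grip force at its end, in the units of the state.
- r.get_obs(): the state, without advancing time (a new reading comes with each control period).
- r.grab_frame(name): name is "scene" or "top" or "wrist"; returns (picture, depth): 384x512x3 uint8, red, green, blue; 384x512 float32, m along the optical axis (not along the pixel's ray), 0 where there is no reading.
- r.camera_model(name): a dict with "fx", "fy", "cx", "cy" (pixels), "extrinsics" (4x4, takes a point from camera to world coordinates); the wrist camera has in their place "hand_eye" (4x4, takes a point from camera to tool coordinates, whose origin is the TCP and whose axes are the flange's). Camera axes: x right, y down, z forward; pixel columns grow to the right and rows downward; lengths in m; the calibration is good to about 2 mm. A picture is of the moment at which its call begins: read the wrist's pose just before it. camera_model takes no time and is no camera call.
- r.hand_in(): hands the job in; it is judged then, once.
Trained networks look in the newest picture that a camera, given by its name, has taken for a name from the list of things; names that differ only in an ending like _2 or _b are one class to them, and where a whole thing is asked for, a point or a joint stands for the part that bears it (a point fixed in the world has none). Each returns a list of dicts, best first, with "confidence" (0 to 1); they miss things now and then, are a little off and sometimes report something else, mostly with a low value. They report only what shows in the picture. A call takes as long as a camera call. They do not tell look-alikes from the thing itself.
- r.boxes_of(camera, target): "uv" ([column, row] in pixels, amid what is visible of it).
- r.mark_of(camera, target): "uv" ([column, row] in pixels: a listed point, or the origin of a listed thing).
The state is a dict: "clock": time; "joints": joint angles; "qvel": joint speeds; "tau": joint torques, N m; "tcp_pos": TCP position; "orientation": TCP orientation; "contact_force": force on the tool from outside, world axes, zero at the start; "moment": the same for the moment, N m; "grip_width": finger opening in m; "gripper_force": force on a finger pad.
Only numpy, scipy, OpenCV 4.12 (cv2) and the standard library are available. Lean on these libraries where they do the work, as an engineer would, in place of code of your own. Each camera call takes 0.05 s, during which the arm holds its last target. There are 200 camera calls.

## Working session

There is one attempt and no reset: what is moved stays moved. The work goes in short steps, Python scripts to look and compute and a tool call to move; the robot and the scene stay as the last step left them, time stands still between calls to the robot, and variables do not carry over. Pictures are saved under pics/ and viewed, at most 10 in all, crops included, and the job is handed in when it is done.

Besides the shell and the picture viewer there is one more tool, called after "Call:" as name(argument=value, ...) on one line, values as JSON. servo_tool: Moves the arm, as the interface text tells. Scaled input: -1 to 1 covers 250 mm each way for a shift and 90 degrees each way for a turn. Its arguments: {"type":"object","properties":{"commands":{"type":"array"},"claw":{"type":"number"},"squeeze":{"type":"number"}},"required":["commands"]}

```bash
mkdir -p pics; ls; cat > h.py <<'E'
import numpy as np, cv2, pickle
from scipy.spatial.transform import Rotation as R
from bench import r
def grab(n):
    o=r.get_obs(); im,d=r.grab_frame(n); c=r.camera_model(n)
    if n=="wrist":
        T=np.eye(4);T[:3,:3]=R.from_rotvec(o["orientation"]).as_matrix();T[:3,3]=o["tcp_pos"]
        E=T@np.array(c["hand_eye"])
    else: E=np.array(c["extrinsics"])
    pickle.dump((im,d,c,E),open(f"{n}.pkl","wb")); return im,d,c,E
def cloud(d,c,E):
    v,u=np.indices(d.shape); p=np.stack([(u-c["cx"])/c["fx"]*d,(v-c["cy"])/c["fy"]*d,d],-1)
    return p@E[:3,:3].T+E[:3,3]
E
python3 - <<'E'
from h import *
o=r.get_obs(); print({k:np.round(v,3) for k,v in o.items()}, r.tcp_to_tips)
ims=[]
for n in("top","scene"):
    im,d,c,E_=grab(n); P=cloud(d,c,E_); cv2.imwrite(f"pics/{n}1.png",cv2.resize(im[...,::-1],(800,600)))
    print(n,E_[:3,3].round(3))
    for t in("gauge","zero_disc","disc_top","panel","target_ring","gauge_stand","electrode"):
        for b in r.mark_of(n,t)[:3]:
            u,v=map(int,np.round(b["uv"])); print(t,round(b["confidence"],2),(u,v),P[min(v,383),min(u,511)].round(3))
E
```

```text
pics
{'clock': np.float64(0.0), 'joints': array([ 1.213,  0.478,  0.022,  1.556, -0.011,  1.109, -0.083]), 'qvel': array([-0.   ,  0.001,  0.001,  0.   , -0.   , -0.   , -0.   ]), 'tau': array([-1.0000e-03, -5.9645e+01,  1.6080e+00, -2.8120e+01,  1.2000e-02,
        1.0000e-02, -0.0000e+00]), 'tcp_pos': array([ 0.167, -0.653,  0.249]), 'orientation': array([-3.115e+00, -3.910e-01,  1.000e-03]), 'contact_force': array([-0.017, -0.097, -0.09 ]), 'moment': array([-0.054, -0.019, -0.054]), 'gripper_force': np.float64(0.0), 'grip_width': np.float64(0.086)} 0.019
top [ 0.472 -0.032  1.058]
gauge 0.69 (309, 239) [ 0.45  -0.171  0.101]
gauge 0.65 (386, 247) [ 0.472 -0.032  1.058]
gauge 0.59 (347, 236) [ 0.459 -0.281  0.061]
zero_disc 0.55 (153, 172) [0.635 0.276 0.011]
zero_disc 0.22 (234, 215) [0.51  0.03  0.085]
disc_top 0.83 (154, 172) [0.636 0.274 0.009]
disc_top 0.42 (188, 274) [0.343 0.161 0.018]
disc_top 0.39 (235, 211) [0.521 0.027 0.084]
panel 0.63 (237, 211) [0.521 0.022 0.09 ]
target_ring 0.73 (219, 220) [0.496 0.07  0.084]
gauge_stand 0.62 (345, 233) [ 0.468 -0.275  0.066]
gauge_stand 0.34 (187, 270) [0.354 0.163 0.023]
electrode 0.58 (347, 186) [ 0.597 -0.28   0.068]
electrode 0.52 (187, 272) [0.349 0.163 0.025]
scene [1.352 0.101 0.905]
gauge 0.83 (219, 181) [ 0.455 -0.181  0.009]
gauge 0.73 (151, 168) [ 0.436 -0.401  0.01 ]
gauge 0.7 (184, 176) [ 0.477 -0.28   0.033]
zero_disc 0.77 (377, 252) [0.64  0.279 0.008]
zero_disc 0.44 (196, 270) [ 0.779 -0.159  0.017]
zero_disc 0.2 (170, 253) [ 0.761 -0.227  0.047]
disc_top 0.77 (379, 249) [0.629 0.284 0.008]
panel 0.63 (287, 185) [0.514 0.028 0.084]
target_ring 0.58 (303, 182) [0.497 0.069 0.086]
gauge_stand 0.92 (186, 174) [ 0.47  -0.275  0.036]
electrode 0.64 (375, 251) [0.638 0.274 0.009]
electrode 0.56 (165, 211) [ 0.621 -0.289  0.035]
```

View pics/top1.png

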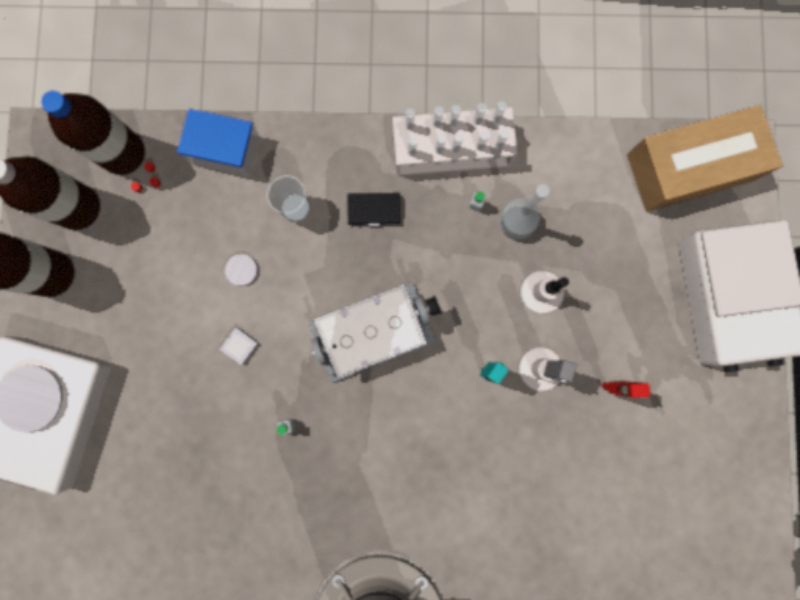

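View pics/scene1.png

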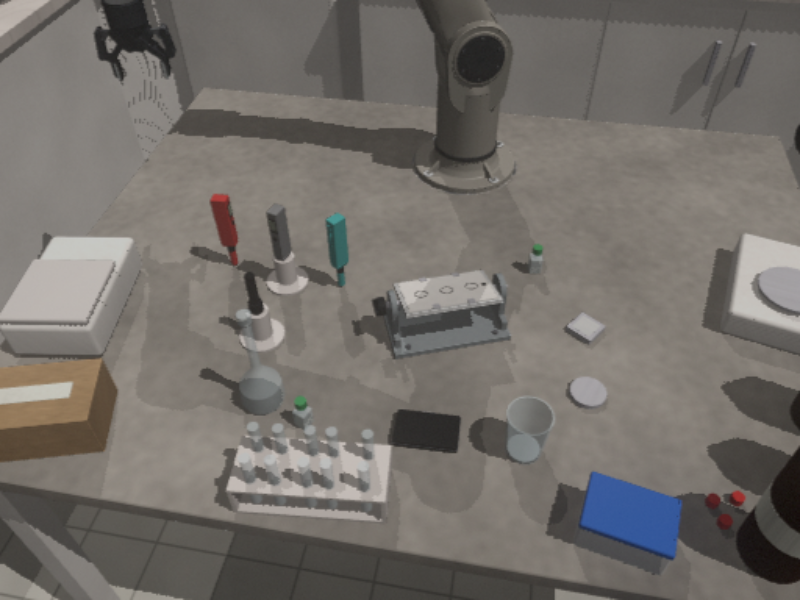

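The top view (800-px scale) shows the grey gauge at (560,370) in its stand at (545,368), with turquoise and red look-alikes on either side. The round disc is at (240,270). The panel's hole is at (335,346), so the target ring is the one at (347,341). The scene view agrees with this.

```bash
cat > m.py <<'E'
from h import *
C={n:pickle.load(open(n+".pkl","rb")) for n in("top","scene")}
for n,(im,d,c,E) in C.items():
    P=cloud(d,c,E); X,Y,Z=P[...,0],P[...,1],P[...,2]
    def sel(x,y,rad,z0,z1): return (np.hypot(X-x,Y-y)<rad)&(Z>z0)&(Z<z1)&(d>0)
    print("==",n)
    m=sel(.468,-.278,.05,.168,.19); q=P[m]
    if len(q)>5: print("gauge top",len(q),q.mean(0).round(4),q[:,2].std().round(4),cv2.minAreaRect(q[:,:2].astype(np.float32)*1000))
    m=sel(.468,-.278,.05,.10,.16); q=P[m]
    if len(q)>5: print("gauge body",len(q),q.mean(0).round(4),cv2.minAreaRect(q[:,:2].astype(np.float32)*1000))
    for lo,hi,rad,nm in((.060,.070,.03,"rim"),(.002,.03,.05,"foot")):
        q=P[sel(.468,-.278,rad,lo,hi)]; 
        if len(q)>5: print(nm,len(q),cv2.minEnclosingCircle(q[:,:2].astype(np.float32)*1000),np.median(q[:,2]))
    q=P[sel(.636,.276,.05,.006,.02)]; print("disc",len(q),q.mean(0).round(4),cv2.minEnclosingCircle(q[:,:2].astype(np.float32)*1000))
    # panel plane
    w=(im.min(-1)>140)&sel(.52,.025,.08,.05,.13); q=P[w]
    for _ in range(4):
        m0=q.mean(0); nn=np.linalg.svd(q-m0,full_matrices=False)[2][2]; nn*=np.sign(nn[2]); e=(q-m0)@nn; q=q[abs(e)<.003]
    (cx,cy),s,a=cv2.minAreaRect(q[:,:2].astype(np.float32)*1000)
    print("panel",len(q),m0.round(4),nn.round(4),np.degrees(np.arccos(nn[2])).round(2),"res",e.std().round(4),(cx,cy),s,a)
    for t in("target_ring",):
        for b in r.mark_of(n,t)[:2]:
            uv=np.array(b["uv"]);ray=E[:3,:3]@np.array([(uv[0]-c["cx"])/c["fx"],(uv[1]-c["cy"])/c["fy"],1]);o=E[:3,3]
            print("ring",b["confidence"],uv,(o+ray*((m0-o)@nn/(ray@nn))).round(4))
E
python3 m.py
python3 - <<'E'
import pickle,cv2,numpy as np
im=pickle.load(open("top.pkl","rb"))[0][...,::-1]
a=im[170:250,190:290]; b=im[205:265,300:400]
cv2.imwrite("pics/c1.png",np.vstack([cv2.resize(a,(480,384),interpolation=2),cv2.resize(b,(480,288//1),interpolation=2)])[:600])
E
```

```text
== top
gauge top 118 [ 0.4596 -0.2918  0.1755] 0.0022 ((459.2134704589844, -292.4571533203125), (21.63482666015625, 31.833019256591797), 75.73946380615234)
gauge body 84 [ 0.461  -0.2831  0.1314] ((459.49212646484375, -283.3468322753906), (33.24642562866211, 8.99457836151123), 0.32896918058395386)
rim 52 ((461.07379150390625, -290.0756530761719), 19.067157745361328) 0.06580530933733325
foot 408 ((467.7673645019531, -278.02081298828125), 49.814979553222656) 0.006405446498470413
disc 307 [0.6352 0.2733 0.0096] ((636.6427612304688, 273.1777038574219), 30.716928482055664)
panel 1978 [0.5195 0.0243 0.0863] [-0.2455 -0.1     0.9642] 15.37 res 0.0014 (518.7335205078125, 24.01616668701172) (108.00346374511719, 159.12979125976562) 22.862071990966797
ring 0.73 [219.2 219.8] [0.4966 0.0693 0.0852]
== scene
gauge top 70 [ 0.4614 -0.2894  0.1733] 0.0023 ((458.30474853515625, -289.8042907714844), (22.20838737487793, 32.196563720703125), 74.0938949584961)
gauge body 199 [ 0.467  -0.2874  0.131 ] ((464.86639404296875, -285.65277099609375), (18.811368942260742, 34.856361389160156), 39.764259338378906)
rim 60 ((461.19403076171875, -289.15924072265625), 19.035024642944336) 0.06462432981558963
foot 299 ((467.30755615234375, -277.7169189453125), 48.87853240966797) 0.006266314535671835
disc 347 [0.6353 0.2756 0.0091] ((634.77490234375, 275.39337158203125), 31.146728515625)
panel 1008 [0.5218 0.0234 0.0861] [-0.2443 -0.1011  0.9644] 15.33 res 0.0011 (518.4400634765625, 24.731216430664062) (107.41242218017578, 158.53501892089844) 22.19194793701172
ring 0.58 [303.  182.3] [0.4967 0.0695 0.0846]
```

View pics/c1.png

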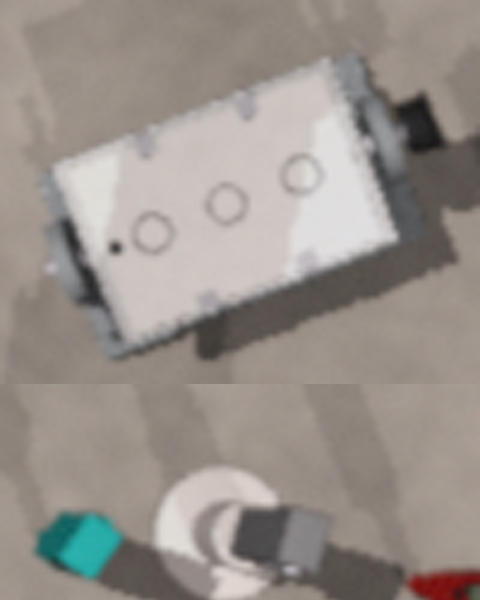

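The crop shows the panel with its hole at the left end and the target ring beside it. Below it is the grey gauge body above its stand. Its long side runs roughly along world x, which agrees with the fitted rectangle: centre (0.460,-0.291), y axis at about 75°.

```bash
cat >> h.py <<'E'
def pose(z,yaw):  # tool z axis, tool y as near as possible to heading yaw (deg)
    z=np.array(z,float)/np.linalg.norm(z); a=np.radians(yaw); y=np.array([np.cos(a),np.sin(a),0]); y-=z*(y@z); y/=np.linalg.norm(y)
    return np.column_stack([np.cross(y,z),y,z])
def go(p,M):
    o=r.get_obs(); A=R.from_rotvec(o["orientation"]).as_matrix()
    s=A.T@(np.array(p)-o["tcp_pos"])/.25; w=R.from_matrix(A.T@M).as_rotvec()/(np.pi/2)
    print("t",o["clock"].round(2),"tcp",o["tcp_pos"].round(4),"F",o["contact_force"].round(2),"grip",o["grip_width"].round(4),"shift",s.round(4),"turn",w.round(4))
E
python3 -c "
from h import *
o=r.get_obs();print(R.from_rotvec(o['orientation']).as_matrix().round(3))
go([.460,-.290,.27],pose([0,0,-1],75));go([.460,-.290,.27],pose([0,0,-1],-105))"
```

```text
[[ 0.969  0.247  0.   ]
 [ 0.247 -0.969 -0.   ]
 [ 0.     0.    -1.   ]]Traceback (most recent call last):
  File "<string>", line 4, in <module>
    go([.460,-.290,.27],pose([0,0,-1],75));go([.460,-.290,.27],pose([0,0,-1],-105))
    ~~^^^^^^^^^^^^^^^^^^^^^^^^^^^^^^^^^^^^
  File "h.py", line 20, in go
    print("t",o["clock"].round(2),"tcp",o["tcp_pos"].round(4),"F",o["contact_force"].round(2),"grip",o["grip_width"].round(4),"shift",s.round(4),"turn",w.round(4))
              ^^^^^^^^^^^^^^^^
AttributeError: 'float' object has no attribute 'round'
```

```bash
sed -i 's/o\["clock"\].round(2)/round(o["clock"],2)/; s/o\["grip_width"\].round(4)/np.round(o["grip_width"],4)/' h.py
python3 -c "
from h import *
go([.460,-.290,.27],pose([0,0,-1],-105))"
```

```text
t 0.9 tcp [ 0.1669 -0.6541  0.2503] F [-0.71  0.28 -0.31] grip 0.0851 shift [ 1.4961 -1.1212 -0.0787] turn [ 0.     -0.      0.3257]
```

Call:
servo_tool(commands=[[[0.75,-0.56,-0.08],[0,0,0.3257]],[[0.75,-0.56,-0.08],[0,0,0.3257]],[[0.75,-0.56,-0.08],[0,0,0.3257]],[[0.75,-0.56,-0.08],[0,0,0.3257]],[[0.75,-0.56,-0.08],[0,0,0.3257]],[[0.75,-0.56,-0.08],[0,0,0.3257]],[[0.75,-0.56,-0.08],[0,0,0.3257]]], claw=0.3, squeeze=40)

```text
clock: 1.6
tcp_pos: [0.3146, -0.4716, 0.2707]
orientation: [3.115, -0.406, 0.001]
contact_force: [-0.9, -0.8, 0.2]
grip_width: 0.0599
gripper_force: 0.0
```

```bash
python3 -c "
from h import *
go([.460,-.290,.27],pose([0,0,-1],-105))"
```

```text
t 1.6 tcp [ 0.3146 -0.4716  0.2707] F [-0.91 -0.81  0.16] grip 0.0599 shift [ 0.3757 -0.8514  0.0024] turn [ 0.0003 -0.0003  0.0014]
```

Call:
servo_tool(commands=[[[0.376,-0.851,0],[0,0,0]],[[0.376,-0.851,0],[0,0,0]],[[0.376,-0.851,0],[0,0,0]],[[0.376,-0.851,0],[0,0,0]],[[0.376,-0.851,0],[0,0,0]],[[0.376,-0.851,0],[0,0,0]],[[0.376,-0.851,0],[0,0,0]]])

```text
clock: 2.3
tcp_pos: [0.4593, -0.2922, 0.2701]
orientation: [3.114, -0.411, -0.001]
contact_force: [0.9, -0.6, 0.4]
grip_width: 0.0595
gripper_force: 0.0
```

```bash
python3 -c "
from h import *
im,d,c,E=grab('wrist');P=cloud(d,c,E)
cv2.imwrite('pics/w1.png',im[...,::-1])
m=(np.hypot(P[...,0]-.46,P[...,1]+.29)<.04)&(abs(P[...,2]-.176)<.008)&(d>0);q=P[m];print(len(q),q.mean(0),cv2.minAreaRect(q[:,:2].astype(np.float32)*1000))
m=(np.hypot(P[...,0]-.46,P[...,1]+.29)<.03)&(abs(P[...,2]-.066)<.008)&(d>0);q=P[m];print(len(q),q.mean(0) if len(q) else 0, cv2.minEnclosingCircle(q[:,:2].astype(np.float32)*1000) if len(q)>5 else 0)
go([.460,-.290,.27],pose([0,0,-1],-105))"
```

```text
1182 [ 0.46092754 -0.29031838  0.17428473] ((458.6483459472656, -289.8833312988281), (21.510944366455078, 31.821069717407227), 74.22047424316406)
416 [ 0.46700961 -0.29154182  0.06461036] ((459.6995849609375, -289.6627502441406), 19.786211013793945)
t 2.35 tcp [ 0.4586 -0.293   0.2701] F [ 0.26 -0.22  0.32] grip 0.0596 shift [ 0.0021 -0.0132  0.0003] turn [ 0.0006  0.0004 -0.0019]
```

View pics/w1.png

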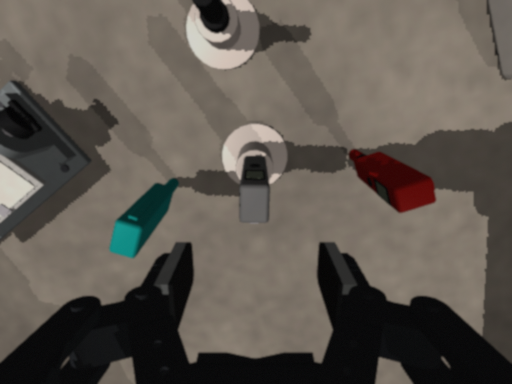

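The wrist view shows the grey gauge at (255,190) aligned with the gripper and midway between the fingers at columns 190 and 320. Nothing stands in the fingers' way. Descending and gripping.

Call:
servo_tool(commands=[[[0.002,-0.011,0.15],[0,0,0]],[[0.002,-0.011,0.3],[0,0,0]],[[0.002,-0.011,0.45],[0,0,0]],[[0.002,-0.011,0.516],[0,0,0]],[[0.002,-0.011,0.516],[0,0,0]],[[0.002,-0.011,0.516],[0,0,0]]])

```text
clock: 2.95
tcp_pos: [0.4603, -0.2903, 0.1417]
orientation: [3.113, -0.415, -0.0]
contact_force: [0.5, -0.5, 0.0]
grip_width: 0.0599
gripper_force: 0.0
```

Call:
servo_tool(commands=[[[0,0,0],[0,0,0]],[[0,0,0],[0,0,0]],[[0,0,0],[0,0,0]],[[0,0,0],[0,0,0]],[[0,0,0],[0,0,0]],[[0,0,0],[0,0,0]],[[0,0,0],[0,0,0]],[[0,0,0],[0,0,0]]], claw=1, squeeze=60)

```text
clock: 3.75
tcp_pos: [0.4615, -0.2894, 0.1423]
orientation: [3.113, -0.411, 0.003]
contact_force: [-1.0, -2.2, 5.9]
grip_width: 0.0212
gripper_force: 60.9
```

Call:
servo_tool(commands=[[[0,0,-0.08],[0,0,0]],[[0,0,-0.2],[0,0,0]],[[0,0,-0.36],[0,0,0]],[[0,0,-0.54],[0,0,0]],[[0,0,-0.72],[0,0,0]],[[0,0,-0.72],[0,0,0]],[[0,0,-0.72],[0,0,0]]])

```text
clock: 4.45
tcp_pos: [0.4612, -0.2879, 0.3218]
orientation: [3.115, -0.409, 0.002]
contact_force: [0.1, 0.3, -2.3]
grip_width: 0.021
gripper_force: 60.3
```

```bash
python3 -c "
from h import *
im,d,c,E=grab('scene');P=cloud(d,c,E)
cv2.imwrite('pics/s2.png',cv2.resize(im[60:260,100:366,::-1],(798,600)))
o=r.get_obs();m=(np.hypot(P[...,0]-.46,P[...,1]+.29)<.035)&(P[...,2]>.17)&(P[...,2]<.3)&(d>0);q=P[m];print(len(q),q.min(0))
for z in np.arange(.18,.29,.01):
  s=q[abs(q[:,2]-z)<.005]
  if len(s): print(round(z,3),len(s),s.mean(0).round(4))
go([.635,.275,.32],pose([0,0,-1],-105));go([.635,.275,.32],pose([0,0,-1],-60))"
```

```text
299 [ 0.4466796  -0.30268638  0.19222755]
0.19 2 [ 0.4623 -0.2872  0.1934]
0.2 13 [ 0.4617 -0.2869  0.1994]
0.21 17 [ 0.4623 -0.2858  0.2098]
0.22 16 [ 0.4628 -0.2865  0.2196]
0.23 18 [ 0.4634 -0.2861  0.2304]
0.24 13 [ 0.4633 -0.2835  0.2407]
0.25 29 [ 0.4669 -0.2857  0.2502]
0.26 42 [ 0.4668 -0.2836  0.2598]
0.27 42 [ 0.4668 -0.284   0.2695]
0.28 48 [ 0.4663 -0.2838  0.28  ]
t 4.5 tcp [ 0.4605 -0.2877  0.3203] F [-0.3   0.42 -2.51] grip 0.0212 shift [ 0.0928 -2.3546  0.0026] turn [-0.0004  0.001   0.0003]
t 4.5 tcp [ 0.4605 -0.2877  0.3203] F [-0.3   0.42 -2.51] grip 0.0212 shift [ 0.0928 -2.3546  0.0026] turn [-0.0008  0.0008 -0.4997]
```

View pics/s2.png

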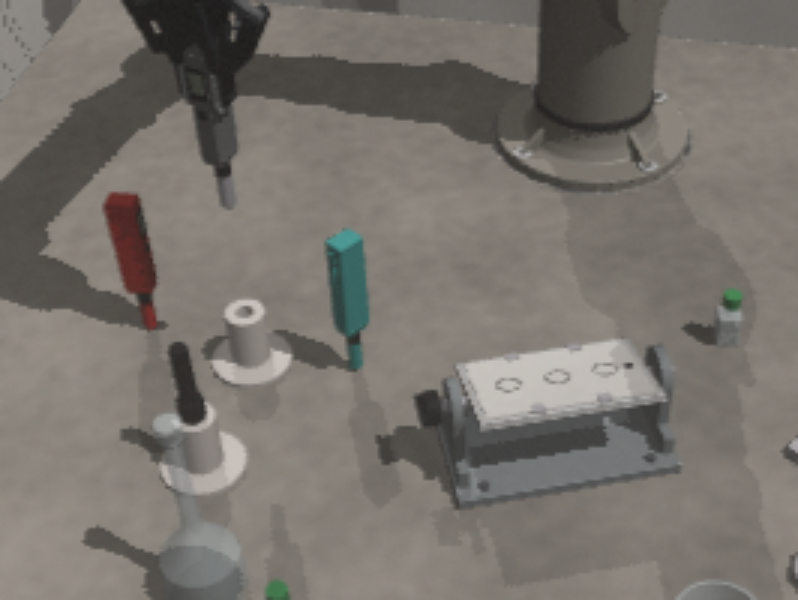

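The gauge is held upright, with its nose at about (225,205) in the crop. The stand is empty and the other items are undisturbed. Moving to the disc.

Call:
servo_tool(commands=[[[0.03,-0.8,0],[0,0,0]],[[0.03,-0.8,0],[0,0,0]],[[0.03,-0.8,0],[0,0,0]],[[0.03,-0.8,0],[0,0,0]],[[0.03,-0.8,0],[0,0,0]]])

```text
clock: 5.0
tcp_pos: [0.5207, -0.0882, 0.3192]
orientation: [-3.113, 0.39, 0.005]
contact_force: [-0.2, -0.3, -1.5]
grip_width: 0.0212
gripper_force: 60.2
```

Call:
servo_tool(commands=[[[0.03,-0.8,0],[0,0,0]],[[0.03,-0.8,0],[0,0,0]],[[0.03,-0.8,0],[0,0,0]],[[0.03,-0.8,0],[0,0,0]],[[0.03,-0.8,0],[0,0,0]]])

```text
clock: 5.5
tcp_pos: [0.5781, 0.1031, 0.3189]
orientation: [-3.113, 0.391, 0.007]
contact_force: [-1.1, 0.9, -0.6]
grip_width: 0.0212
gripper_force: 60.2
```

Call:
servo_tool(commands=[[[0.03,-0.75,0],[0,0,0]],[[0.03,-0.75,0],[0,0,0]],[[0.03,-0.75,0],[0,0,0]],[[0.03,-0.75,0],[0,0,0]],[[0.03,-0.75,0],[0,0,0]],[[0.03,-0.75,0],[0,0,0]],[[0.03,-0.75,0],[0,0,0]]])

```text
clock: 6.2
tcp_pos: [0.6347, 0.2712, 0.3198]
orientation: [3.112, -0.412, -0.003]
contact_force: [0.7, -0.5, -1.3]
grip_width: 0.0212
gripper_force: 60.2
```

```bash
python3 -c "
from h import *
print(r.get_obs()['joints'].round(2))
im,d,c,E=grab('wrist');P=cloud(d,c,E);X,Y,Z=P[...,0],P[...,1],P[...,2]
q=P[(np.hypot(X-.636,Y-.275)<.05)&(Z>.005)&(Z<.025)&(d>0)];print(len(q),q.mean(0),cv2.minEnclosingCircle(q[:,:2].astype(np.float32)*1000))
print([ (b['confidence'],b['uv']) for b in r.mark_of('wrist','disc_top')][:2],[ (b['confidence'],b['uv']) for b in r.mark_of('wrist','probe_end')][:2])
cv2.imwrite('pics/w2.png',im[...,::-1])
go([.635,.275,.22],pose([0,0,-1],-105))"
```

```text
[-0.25  0.48 -0.36  1.41  0.17  1.29 -2.46]
1503 [0.63543557 0.27790813 0.00878317] ((634.7021484375, 278.1114807128906), 29.85599708557129)
[(0.64, [248.2, 148.1])] []
t 6.35 tcp [0.635  0.2713 0.3212] F [ 0.13  0.61 -0.89] grip 0.0213 shift [-0.0041 -0.0146  0.4047] turn [ 0.0006 -0.0001 -0.0015]
```

View pics/w2.png

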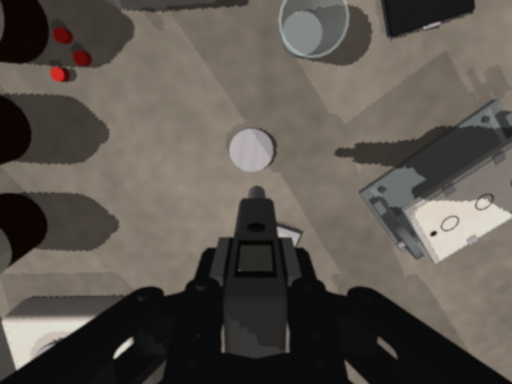

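The wrist view shows the disc at (250,149) and the held gauge's tip at (257,192), with the way down clear. Descending.

Call:
servo_tool(commands=[[[-0.004,-0.023,0.18],[0,0,0]],[[-0.004,-0.023,0.36],[0,0,0]],[[-0.004,-0.023,0.54],[0,0,0]],[[-0.004,-0.023,0.664],[0,0,0]],[[-0.004,-0.023,0.664],[0,0,0]],[[-0.004,-0.023,0.664],[0,0,0]],[[-0.004,-0.023,0.664],[0,0,0]],[[-0.004,-0.023,0.664],[0,0,0]]])

```text
clock: 7.15
tcp_pos: [0.6367, 0.2797, 0.1581]
orientation: [-3.112, 0.41, -0.006]
contact_force: [0.8, 0.4, -1.1]
grip_width: 0.0213
gripper_force: 60.2
```

```bash
cat > chk.py <<'E'
from h import *
F=[];T=[]
for i in range(5):
    grab('scene'); o=r.get_obs(); F.append(o['contact_force']);T.append(o['tcp_pos'])
print("F",np.mean(F,0).round(2),"sd",np.std(F,0).round(2),"tcp",np.mean(T,0).round(4),round(o['clock'],2), 'rz',R.from_rotvec(o['orientation']).as_matrix()[:,2].round(4))
E
python3 chk.py
python3 -c "
from h import *
go([.6355,.277,.142],pose([0,0,-1],-105.5))
im,d,c,E=pickle.load(open('scene.pkl','rb'));P=cloud(d,c,E)
cv2.imwrite('pics/s3.png',cv2.resize(im[150:300,300:450,::-1],(600,600),interpolation=2))
q=P[(np.hypot(P[...,0]-.6355,P[...,1]-.277)<.03)&(P[...,2]>.02)&(P[...,2]<.12)&(d>0)]
for z in np.arange(.02,.12,.01):
  s=q[abs(q[:,2]-z)<.005]
  if len(s): print(round(z,3),len(s),s.mean(0).round(4))
"
```

```text
F [-0.09 -0.53 -0.92] sd [0.53 0.28 0.4 ] tcp [0.636  0.2794 0.1568] 7.4 rz [ 9.e-04  4.e-04 -1.e+00]
t 7.4 tcp [0.6356 0.2792 0.156 ] F [ 0.81 -0.11 -0.69] grip 0.0211 shift [0.0019 0.0087 0.0561] turn [-0.0004 -0.0005  0.0055]
0.03 11 [0.6376 0.2766 0.0332]
0.04 12 [0.6372 0.2768 0.0417]
0.05 14 [0.6383 0.2781 0.0499]
0.06 17 [0.6379 0.2772 0.0593]
0.07 9 [0.6386 0.2782 0.0684]
0.08 10 [0.6451 0.2764 0.0812]
0.09 24 [0.6465 0.2745 0.0901]
0.1 28 [0.6475 0.2759 0.1003]
0.11 30 [0.6469 0.2755 0.1103]
```

View pics/s3.png

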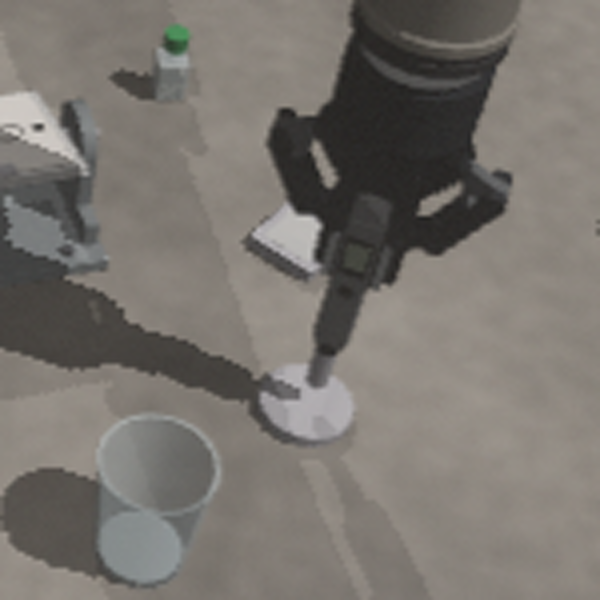

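The scene view shows the nose just above the disc, near its middle (325,385), with the disc at about (307,402). The gauge is upright. Centring and going down to contact in small steps.

Call:
servo_tool(commands=[[[0.006,0.008,0.02],[0,0,0]],[[0.006,0.008,0.043],[0,0,0]],[[0.006,0.008,0.043],[0,0,0]],[[0.006,0.008,0.043],[0,0,0]]])

```text
clock: 7.8
tcp_pos: [0.636, 0.2766, 0.144]
orientation: [3.114, -0.41, -0.001]
contact_force: [-1.2, 0.6, -0.8]
grip_width: 0.0215
gripper_force: 60.2
```

```bash
python3 chk.py
```

```text
F [ 0.09 -0.57 -1.07] sd [0.38 0.76 0.53] tcp [0.6363 0.2769 0.1446] 8.05 rz [ 3.e-04  2.e-04 -1.e+00]
```

Call:
servo_tool(commands=[[[0,0,0.004],[0,0,0]],[[0,0,0.008],[0,0,0]],[[0,0,0.012],[0,0,0]],[[0,0,0.012],[0,0,0]]])

```text
clock: 8.45
tcp_pos: [0.6363, 0.2768, 0.1416]
orientation: [-3.115, 0.41, -0.0]
contact_force: [0.0, -0.3, 0.3]
grip_width: 0.0213
gripper_force: 60.4
```

```bash
python3 chk.py
```

```text
F [ 0.27 -0.04  0.29] sd [0.45 0.33 0.4 ] tcp [0.6363 0.2768 0.1417] 8.7 rz [ 2.e-04  1.e-04 -1.e+00]
```

Contact. Going 2 mm further and holding about 1.8 s.

Call:
servo_tool(commands=[[[0,0,0.004],[0,0,0]],[[0,0,0.008],[0,0,0]],[[0,0,0.008],[0,0,0]],[[0,0,0.008],[0,0,0]],[[0,0,0.008],[0,0,0]],[[0,0,0.008],[0,0,0]],[[0,0,0.008],[0,0,0]],[[0,0,0.008],[0,0,0]],[[0,0,0.008],[0,0,0]],[[0,0,0.008],[0,0,0]],[[0,0,0.008],[0,0,0]],[[0,0,0.008],[0,0,0]],[[0,0,0.008],[0,0,0]],[[0,0,0.008],[0,0,0]],[[0,0,0.008],[0,0,0]],[[0,0,0.008],[0,0,0]]])

```text
clock: 10.3
tcp_pos: [0.6363, 0.2768, 0.1396]
orientation: [-3.115, 0.41, -0.0]
contact_force: [0.4, -0.4, 0.8]
grip_width: 0.0215
gripper_force: 60.5
```

```bash
python3 chk.py; python3 - <<'E'
from h import *
def fit(q):
    for _ in range(5):
        m=q.mean(0);n=np.linalg.svd(q-m,full_matrices=False)[2][2];e=(q-m)@n;q=q[abs(e)<max(2*e.std(),.0012)]
    return len(q),m.round(4),(n*np.sign(n[0])).round(4),e.std().round(4)
for n in("wrist","scene"):
    Q=[]
    for _ in range(4):
        im,d,c,E=grab(n);P=cloud(d,c,E);X,Y,Z=P[...,0],P[...,1],P[...,2]
        m=(np.hypot(X-.648,Y-.272)<.012)&(Z>.066)&(Z<.115)&(d>0); Q.append(P[m])
        if _==0:
            k=(np.hypot(X-.635,Y-.276)<.04)&(Z>.005)&(Z<.015)&(d>0);s=P[k];print(n,"disc",s.mean(0).round(4))
    print(fit(np.concatenate(Q)))
    k=(np.hypot(X-.637,Y-.277)<.02)&(Z>.02)&(Z<.06)&(d>0);s=P[k];print("nose",len(s),s.mean(0).round(4))
E
```

```text
F [0.01 0.02 1.13] sd [0.51 0.45 0.44] tcp [0.6363 0.2768 0.1396] 10.55 rz [ 0.  0. -1.]
wrist disc [0.6416 0.2758 0.0087]
(3922, array([0.6489, 0.274 , 0.0934]), array([ 0.9635, -0.2677, -0.0065]), np.float64(0.0003))
nose 131 [0.64   0.2763 0.0304]
scene disc [0.6381 0.2749 0.0089]
(421, array([0.6475, 0.273 , 0.0911]), array([ 0.967 , -0.2542, -0.0169]), np.float64(0.0011))
nose 48 [0.6383 0.275  0.0371]
```

Zeroing is done: about 2.1 N held for over 2 s, gauge upright to within 1°. Lifting off next.

Call:
servo_tool(commands=[[[0,0,-0.04],[0,0,0]],[[0,0,-0.2],[0,0,0]],[[0,0,-0.4],[0,0,0]],[[0,0,-0.6],[0,0,0]],[[0,0,-0.6],[0,0,0]],[[0,0,-0.6],[0,0,0]]])

```text
clock: 11.55
tcp_pos: [0.6366, 0.2771, 0.2915]
orientation: [-3.113, 0.41, -0.004]
contact_force: [0.1, 0.0, -1.3]
grip_width: 0.021
gripper_force: 60.5
```

```bash
python3 -c "
from h import *
n=np.array([-.245,-.1005,.9643]);p=np.array([.4967,.0694,.0859])
go(p+.20*n,pose(-n,-105.5))"
```

```text
t 11.55 tcp [0.6366 0.2771 0.2915] F [ 0.09  0.02 -1.31] grip 0.021 shift [-0.494   1.0756  0.0478] turn [ 0.1017  0.1347 -0.0056]
```

Call:
servo_tool(commands=[[[-0.4,0.9,0.02],[0.1017,0.1347,0]],[[-0.4,0.9,0.02],[0.1017,0.1347,0]],[[-0.4,0.9,0.02],[0.1017,0.1347,0]],[[-0.4,0.9,0.02],[0.1017,0.1347,0]],[[-0.4,0.9,0.02],[0.1017,0.1347,0]],[[-0.4,0.9,0.02],[0.1017,0.1347,0]],[[-0.4,0.9,0.02],[0.1017,0.1347,0]],[[-0.4,0.9,0.02],[0.1017,0.1347,0]]])

```text
clock: 12.35
tcp_pos: [0.4814, 0.0859, 0.2839]
orientation: [-2.966, 0.389, -0.345]
contact_force: [-0.0, -0.2, -0.9]
grip_width: 0.0211
gripper_force: 60.3
```

```bash
python3 -c "
from h import *
n=np.array([-.245,-.1005,.9643]);p=np.array([.4967,.0694,.0859])
go(p+.18*n,pose(-n,-105.5));print(r.get_obs()['joints'].round(2))
im,d,c,E=grab('wrist');P=cloud(d,c,E);cv2.imwrite('pics/w3.png',im[...,::-1])
print([(b['confidence'],b['uv'],P[int(b['uv'][1]),int(b['uv'][0])]) for b in r.mark_of('wrist','target_ring')])
"
```

```text
t 12.35 tcp [0.4814 0.0859 0.2839] F [-0.02 -0.22 -0.91] grip 0.0211 shift [-0.0915  0.1756  0.0529] turn [ 0.0017  0.0018 -0.0052]
[ 0.08  0.03 -0.37  2.1  -0.02  0.76 -2.11]
[(0.96, [298.0, 186.6], array([0.50272577, 0.0683119 , 0.08613898]))]
```

View pics/w3.png

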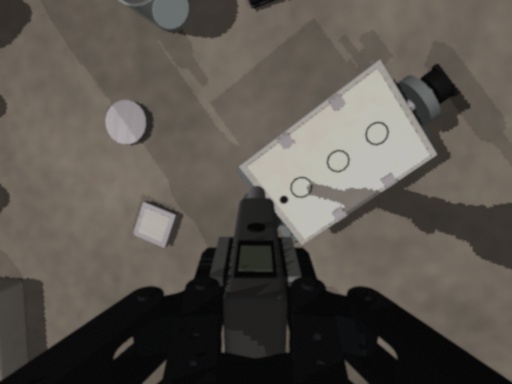

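The wrist view shows the target ring at about (301,187), next to the hole at (284,200). The gauge tip is at (256,192). Refining the ring and the normal from this picture.

```bash
cat > ring.py <<'E'
from h import *
import sys
n=sys.argv[1]; guess=[tuple(map(float,s.split(','))) for s in sys.argv[2:]]
im,d,c,E=pickle.load(open(n+".pkl","rb"));P=cloud(d,c,E)
g=cv2.cvtColor(im,cv2.COLOR_RGB2GRAY)
m=(abs(P[...,0]-.52)<.06)&(abs(P[...,1]-.02)<.09)&(P[...,2]>.06)&(P[...,2]<.12)&(g>130)&(d>0)
q=P[m]
for _ in range(8):
    m0=q.mean(0);nn=np.linalg.svd(q-m0,full_matrices=False)[2][2];nn*=np.sign(nn[2]);e=(q-m0)@nn;q=q[abs(e)<max(2.5*e.std(),.0008)]
print("plane",len(q),m0.round(4),nn.round(4),e.std().round(4))
def hit(u,v):
    ray=E[:3,:3]@np.array([(u-c["cx"])/c["fx"],(v-c["cy"])/c["fy"],1]);o=E[:3,3];return o+ray*((m0-o)@nn/(ray@nn))
for u0,v0 in guess:
    th=np.linspace(0,2*np.pi,72,endpoint=False); pts=[]
    for t in th:   # darkest along each spoke
        rr=np.arange(7,14.5,.25); u=u0+rr*np.cos(t);v=v0+rr*np.sin(t)
        s=cv2.remap(g.astype(np.float32),u.astype(np.float32)[None],v.astype(np.float32)[None],1)[0]; k=s.argmin()
        pts.append((u[k],v[k]))
    el=cv2.fitEllipseDirect(np.array(pts,np.float32)); print(np.round(el[0],1),np.round(el[1],1),hit(*el[0]).round(4))
E
python3 ring.py wrist 301,187 338.5,161 377,133.5
```

```text
plane 14320 [0.5246 0.0206 0.0861] [-0.246  -0.1032  0.9638] 0.0008
[300.9 186.8] [19.4 20.6] [0.5012 0.0656 0.0849]
[337.7 160.6] [20.  21.7] [0.5184 0.0242 0.0849]
[376.6 133. ] [20.5 22.9] [ 0.5356 -0.0175  0.0848]
```

```bash
sed 's/arange(7,14.5,.25)/arange(2.5,6,.25)/' ring.py > ring2.py; python3 -c "
from h import *
" ; python3 ring2.py top 221.4,218.3 237,212.2 252.5,206; python3 - <<'E'
from h import *
n=np.array([-.2455,-.1015,.964]);p=np.array([.5010,.0660,.0855])
go(p+.16*n,pose(-n,-105.5))
E
```

```text
plane 2229 [0.5204 0.0212 0.0862] [-0.2481 -0.1016  0.9634] 0.0017
[221.4 218.1] [7.3 7.8] [0.5012 0.0634 0.0857]
[236.8 212. ] [7.5 7.7] [0.5184 0.0223 0.0858]
[252.4 205.9] [7.3 7.5] [ 0.536  -0.0196  0.0859]
t 12.45 tcp [0.4818 0.0865 0.2841] F [ 0.23  0.86 -0.82] grip 0.0215 shift [-0.073   0.1878  0.1373] turn [ 0.0021  0.002  -0.0046]
```

Call:
servo_tool(commands=[[[-0.073,0.188,0.03],[0.002,0.002,0]],[[-0.073,0.188,0.08],[0.002,0.002,0]],[[-0.073,0.188,0.137],[0.002,0.002,0]],[[-0.073,0.188,0.137],[0.002,0.002,0]],[[-0.073,0.188,0.137],[0.002,0.002,0]],[[-0.073,0.188,0.137],[0.002,0.002,0]]])

```text
clock: 13.05
tcp_pos: [0.4619, 0.0492, 0.2408]
orientation: [-2.962, 0.388, -0.353]
contact_force: [-0.1, 0.4, -0.9]
grip_width: 0.0214
gripper_force: 60.3
```

```bash
python3 chk.py; python3 - <<'E'
from h import *
n=np.array([-.246,-.1015,.964]);n/=np.linalg.norm(n);p=np.array([.5011,.0655,.0857])
go(p+.139*n,pose(-n,-105.5));print(r.get_obs()['joints'].round(2))
a,*_=grab('wrist');b,*_=grab('scene')
x=cv2.resize(a[100:260,180:380],(500,400),interpolation=2);y=cv2.resize(b[120:220,260:335],(300,400),interpolation=2)
cv2.imwrite('pics/w4.png',np.hstack([x,y])[...,::-1])
E
```

```text
F [ 0.41  0.43 -0.76] sd [0.54 0.68 0.18] tcp [0.4617 0.0489 0.2408] 13.3 rz [ 0.2473  0.1006 -0.9637]
t 13.3 tcp [0.4616 0.0487 0.2407] F [ 1.14  0.51 -0.53] grip 0.0213 shift [-0.0007 -0.002   0.0872] turn [ 0.0004 -0.001  -0.0055]
[ 0.12  0.04 -0.34  2.2  -0.06  0.64 -2.  ]
```

View pics/w4.png

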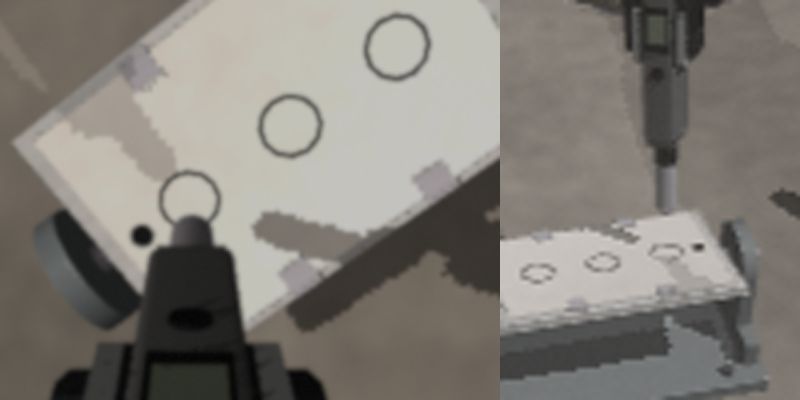

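The tip sits over the target ring, which is at (190,200) in the left crop with the tip at (190,230) and the hole at (143,236). The side view agrees. Closing in along the normal.

Call:
servo_tool(commands=[[[0,-0.002,0.03],[0,0,0]],[[0,-0.002,0.06],[0,0,0]],[[0,-0.002,0.084],[0,0,0]],[[0,-0.002,0.084],[0,0,0]],[[0,-0.002,0.084],[0,0,0]]])

```text
clock: 13.9
tcp_pos: [0.4665, 0.0512, 0.2197]
orientation: [-2.962, 0.39, -0.351]
contact_force: [-0.6, 0.3, -0.3]
grip_width: 0.0213
gripper_force: 60.3
```

```bash
python3 chk.py; python3 - <<'E'
from h import *
n=np.array([-.246,-.1015,.964]);n/=np.linalg.norm(n);p=np.array([.5011,.0655,.0857])
go(p+.132*n,pose(-n,-105.5))
a,*_=grab('wrist');b=pickle.load(open('scene.pkl','rb'))[0]
x=cv2.resize(a[140:220,210:310],(500,400),interpolation=2);y=cv2.resize(b[150:200,280:318],(300,400),interpolation=2)
cv2.imwrite('pics/w5.png',np.hstack([x,y])[...,::-1])
E
```

```text
F [ 0.22  0.26 -0.81] sd [0.55 0.32 0.51] tcp [0.4668 0.0512 0.2202] 14.15 rz [ 0.2471  0.1005 -0.9638]
t 14.15 tcp [0.4668 0.0511 0.2204] F [-0.34  0.31 -0.79] grip 0.0213 shift [-0.0004 -0.0006  0.0308] turn [ 0.0004 -0.0009 -0.0056]
```

View pics/w5.png

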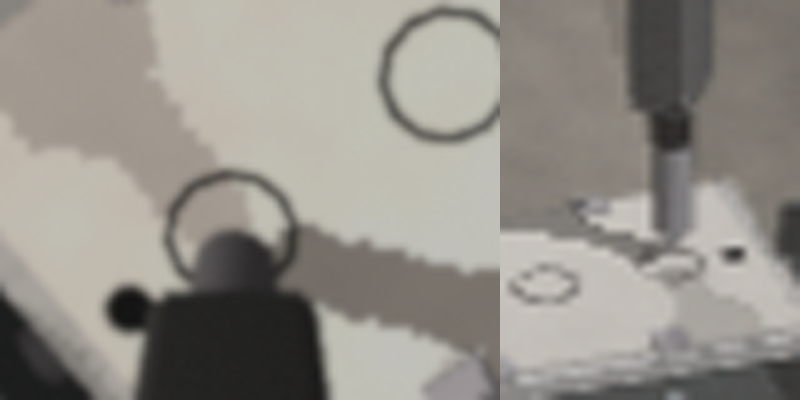

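Still aligned: the ring is centred at (232,235), the nose is in line with it, and the tip is a few mm above the surface. Pressing in steps.

Call:
servo_tool(commands=[[[0,0,0.01],[0,0,0]],[[0,0,0.02],[0,0,0]],[[0,0,0.03],[0,0,0]],[[0,0,0.034],[0,0,0]],[[0,0,0.034],[0,0,0]],[[0,0,0.034],[0,0,0]]])

```text
clock: 14.8
tcp_pos: [0.4688, 0.052, 0.212]
orientation: [-2.962, 0.39, -0.352]
contact_force: [-0.0, -0.2, 0.1]
grip_width: 0.021
gripper_force: 60.6
```

```bash
cat >> chk.py <<'E'
n=np.array([-.246,-.1015,.964]);n/=np.linalg.norm(n);p=np.array([.5011,.0655,.0857])
t=np.mean(T,0); f=np.array(F)@n; print("Fn",f.mean().round(2),"h",((t-p)@n).round(4),"lat",(t-p-n*((t-p)@n)).round(4),"angle",np.degrees(np.arccos(-R.from_rotvec(o['orientation']).as_matrix()[:,2]@n)).round(2))
E
sed -i 's/range(5)/range(10)/' chk.py; python3 chk.py
```

```text
F [-0.61 -0.38  0.64] sd [0.41 0.59 0.47] tcp [0.4688 0.052  0.212 ] 15.3 rz [ 0.2467  0.1005 -0.9639]
Fn 0.81 h 0.131 lat [-0.0001 -0.0002 -0.    ] angle 0.07
```

Call:
servo_tool(commands=[[[0,0,0.004],[0,0,0]],[[0,0,0.01],[0,0,0]],[[0,0,0.01],[0,0,0]],[[0,0,0.01],[0,0,0]]])

```text
clock: 15.7
tcp_pos: [0.4694, 0.0523, 0.2095]
orientation: [-2.962, 0.39, -0.352]
contact_force: [-1.7, -0.3, 1.7]
grip_width: 0.0216
gripper_force: 60.6
```

```bash
python3 chk.py;python3 chk.py
```

```text
F [-0.97 -0.78  2.08] sd [0.57 0.39 0.3 ] tcp [0.4694 0.0523 0.2095] 16.2 rz [ 0.2466  0.1005 -0.9639]
Fn 2.32 h 0.1285 lat [-0.0001 -0.0002 -0.    ] angle 0.07
F [-1.09 -0.69  2.03] sd [0.38 0.45 0.44] tcp [0.4694 0.0523 0.2095] 16.7 rz [ 0.2466  0.1005 -0.9639]
Fn 2.3 h 0.1285 lat [-0.0001 -0.0002 -0.    ] angle 0.07
```

```bash
python3 -c "
from bench import r
print(r.hand_in())"
```

```text
the job is handed in; nothing more can be done
None
```

I zeroed the gauge on the round disc at about 2 N for over 2 s, then handed in at 16.7 s while still pressing the ring nearest the hole at about 3.2 N, with the tool axis square to the panel as I measured it; no verdict was shown.

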